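Wind a plate reader's tray home with its hand crank

ROBOT

A 6-joint arm with a two-finger parallel gripper is mounted at the origin on the work surface. World frame = base frame: x ahead of the robot, y to its left, z up, the work surface at z = 0. Lengths are in m, angles in rad, forces in N, time in s.
With the tool pointing down it reaches from about 0.275 to 0.775 m from the base axis. Payload 14.6 kg.
Tool frame: the origin (TCP) lies midway between the tips of the shut fingers; the grasp point (between the pads) lies 19 mm behind it (manip.grasp_offset is the distance from the TCP to the grasp point, in m); z points along the fingers, y is the line along which they close (so a half turn about z gives the same grasp; the last joint's range is limited). The gripper opens to 85 mm and grips with 20 to 120 N. Pads are 22 mm wide; open, the fingers measure 114 mm over their backs; the gripper's body (76 mm by 85 mm) begins 54 mm behind the grasp point. The pads swing forward as they close: fully open they stand 13 mm farther back than shut.
Start: joints at [-1.485, 0.263, -0.048, 1.259, 0, 1.415], TCP at [0.125, -0.51, 0.231] pointing down, gripper open.
Joint ranges: [-2.65, 2.65], [-0.89, 1.7], [-1.18, 1.37], [-2.13, 2.11], [-1.35, 1.29], [-3.14, 3.14]. Speed limits (rad/s): [1.89, 1.89, 2.57, 2.79, 3.14, 3.14].

INTERFACE

Orientations are given as a rotation vector (axis times angle).
In Python, from bench import manip gives the robot as it stands.
- The arm moves only by the shell command python3 -m creep 'ROWS' [OPENING]. ROWS is a JSON object of lists of equal length, an entry for each row: "xyz": the shift along the world's x, y, z in cm, a list of three; "twist": the turn about the world's z in units of 5 degrees (1.0 is 5 degrees). A call has 1 to 8 rows; each row is the pose to reach, as a shift and turn from the pose commanded when the call began; what a row does not reach only later rows make up. A row lasts 1/8 s, in which the tool goes at most 62.5 mm and 10.7 degrees, less where a joint would pass 70% of its speed; a pose out of reach is approached as far as the arm can. A call with a gripper value outside its range is refused whole. OPENING is the closure, from -1 (fully open) to 1 (shut), set as the call begins (- or left out, the last holds). The fingers move at their own pace and stop on an object; the grip force is fixed at half the most. Time passes only in rows, so rows that repeat a pose let the fingers close. It gives the time, the measured TCP pose, the force, the opening and the grip force at its end, in the units of the state.
- manip.read_state(): the state, without advancing time (a new reading comes with each control period).
- manip.capture(name): name is "side" or "top"; returns a dict with "pixels" (384x512x3 uint8, blue, green, red), "z_map" (384x512 float32, m along the optical axis (not along the pixel's ray), 0 where there is no reading), "fov_y" (degrees; the focal length in pixels is half the picture's height over the tangent of half this angle, whatever the lens; pixels are square), "cx", "cy" (the principal point, pixels), "xyz" and "orientation" of the camera in the world. Camera axes: x right, y up, looking along -z (the intrinsics and any distortion apply to the point x, -y, -z); pixel columns grow to the right and rows downward; lengths in m; the calibration is good to about 2 mm. A picture is of the moment at which its call begins.
- manip.finish_job(): hands the job in; it is judged then, once.
The state is a dict: "time": time; "joints": joint angles; "qd": joint speeds; "tau": joint torques, N m; "position": TCP position; "tool_rot": TCP orientation; "ft_force": force on the tool from outside, world axes, zero at the start; "torque": the same for the moment, N m; "width": finger opening in m; "gripper_force": force on a finger pad.
Only numpy, scipy, OpenCV 4.12 (cv2) and the standard library are available. Lean on these libraries where they do the work, as an engineer would, in place of code of your own. Each camera call takes 0.05 s, during which the arm holds its last target. There are 200 camera calls.

TASK

The plate reader has lost power with its tray out. Pick up the loose hand crank, fit it fully down onto the square shaft on the reader's low deck, then wind it clockwise (seen from above) for as many turns as it takes until the tray is fully home against its stop, and leave the crank seated on the shaft. Be gentle: do not press hard on the shaft while fitting and do not force the crank once the tray has come up against its stop; move the tray only through the crank, and leave the other things on the bench alone.

Things in the scene. Friction and masses are not known exactly. Their poses are not given: they have to be found in the camera images.
- reader: Cream plate reader, fixed to the bench. Origin on the crank shaft's axis at bench level; x points out of its front face (roughly away from the robot), y from the shaft to the housing, z up. Low deck round the shaft: x -65 to 65 mm, y -65 to 140 mm, top 45 mm above the bench. Beside the deck stands the housing: x -130 to 100 mm, y 140 to 300 mm, 130 mm high, the tray's slot in its front (+x) face.
- shaft_foot (a point): Point on the shaft's axis at the foot of its square, on top of a fixed round collar (radius 20 mm), 49 mm above the bench. The shaft resists turning with about 0.17 N m (3 N at the crank's knob), moves the tray 20 mm per full turn and stays where it is left.
- shaft_top (a point): Top of the upright steel shaft, on its axis, 19 mm above the collar. From the collar up: a square of 14 x 14 mm, 14 mm high, then a round pilot of 11 mm diameter, 5 mm high. How the square is turned is not reported and differs from time to time.
- tray (a joint): How far the tray has gone in: 0 = fully out, 0.050 m = fully home against its hard stop. It starts somewhere from 0 to 0.010. Turning the shaft clockwise seen from above drives it in, 20 mm per turn.
- tray_front (a point): Middle of the top edge of the tray's black front panel (112 mm wide, 44 mm high). The tray carries a clear 12-well plate and slides along the reader's x. When it is home, this panel is flush with the housing's front face.
- crank: Loose steel hand crank, about 0.28 kg, lying on its flat underside, socket down. Origin: centre of the hub's underside; x along the arm to the knob, z up. Hub: a block 32 mm (x) by 24 mm (y), 50 mm high. Arm: a bar 20 mm wide, 10 mm thick, level with the underside, reaching x = 74 mm. Fully fitted, the underside lies on the shaft's collar, origin at shaft_foot.
- crank_socket (a point): Top end of the square socket in the hub's underside, on the hub's axis, 21 mm above the underside. The socket is 16.4 x 16.4 mm and 21 mm deep, open downwards, without chamfer, its sides along the crank's x and y: it goes over the square in any of four turns, with about 10 degrees of play each way.
- crank_knob (a point): Middle of the crank's knob, 60 mm along the arm from the hub's axis, 34 mm above the underside. The knob is an upright black cylinder of 20 mm diameter, from 12 to 52 mm above the underside; it spins freely about its own upright pin, so it can be held firmly while winding.
- reagent: Bystander: amber glass bottle with white cap, 60 mm diameter, about 130 mm high; origin at the centre of its underside.
- tipbox: Bystander: grey open box with dividers, 115 x 80 x 50 mm high; origin at the centre of its underside.
- beaker: Bystander: glass beaker, 70 mm diameter, 85 mm high; origin at the centre of its underside.
Mind the look-alikes: they are no part of the job. What is meant by the crank is not red, turquoise or yellow, and is the smaller of those in its own colour.

How it is judged:
On the way, in this order (a step that is already met when the one before it is completed fails the run):
1. the crank is fitted fully down onto the square shaft (z of crank in the frame of shaft_foot below 0.004 m and horizontal distance between crank and shaft_foot below 0.005 m and angle between crank's own z axis and vertical below 0.12 rad), for 0.2 s.
2. the tray has been wound fully home with the crank on the shaft (all of step 1 and value of joint tray above 0.048 m), for 0.2 s.
At the end, for the whole second after the job is handed in: The tray is home (within 2 mm of its stop at 50 mm), and the crank, let go and at rest, sits upright on the shaft with its underside within 4 mm of the collar and within 5 mm of the shaft's axis (all of step 2 and linear speed of crank below 0.02 m/s and contact force between the fingers and crank below 0.3 N); the robot touches nothing.
It fails at once if the crank, not yet down on the shaft, is pressed on it with more than 45 N (z of crank in the frame of shaft_foot above 0.006 m and contact force between crank and reader above 45 N).
It fails at once if the fitted crank is forced: its contacts with the shaft and collar add up to more than 150 N (some 18 N at the knob) (contact force between crank and reader above 150 N).
It fails at once if the robot itself pushes the reader, its shaft or its tray (more than 3 N) (contact force between the arm and reader above 3 N).
It fails at once if a finger pushes the reader, its shaft or its tray (more than 3 N) (contact force between the fingers and reader above 3 N).
It fails at once if a bystander is moved more than 20 mm (distance of any of reagent, tipbox, beaker from where it was at the start of the episode above 0.02 m).
It also fails if it takes over 72 s, if anything falls off the work surface, if the arm or the gripper's body presses on something with over 40 N, if the wrist force passes 120 N, or if a joint passes its speed limit or range.

## Working session

There is one attempt and no reset: what is moved stays moved. The work goes in short steps, Python scripts to look and compute and a shell command to move; the robot and the scene stay as the last step left them, time stands still between calls to the robot, and variables do not carry over. Pictures are saved under pics/ and viewed, at most 10 in all, crops included, and the job is handed in when it is done.

```bash
ls; mkdir -p pics
cat > h.py <<'E'
import numpy as np, cv2
from bench import manip
from scipy.spatial.transform import Rotation as R
def cap(n,f):
    c=manip.capture(n); cv2.imwrite('pics/%s.png'%f,c['pixels']); np.save('pics/%s.npy'%f,np.array(c,dtype=object),allow_pickle=True); return c
def load(f): return np.load('pics/%s.npy'%f,allow_pickle=True).item()
def cloud(c):
    z=c['z_map']; H,W=z.shape; f=H/2/np.tan(np.radians(c['fov_y'])/2)
    u,v=np.meshgrid(np.arange(W),np.arange(H))
    p=np.stack([(u-c['cx'])/f*z,-(v-c['cy'])/f*z,-z],-1)
    o=np.array(c['orientation']); M=o if o.shape==(3,3) else R.from_rotvec(o).as_matrix()
    P=p@M.T+np.array(c['xyz']); P[z==0]=np.nan; return P
E
python3 - <<'E'
from h import *
for n in('top','side'):
    c=cap(n,n+'0'); print({k:v for k,v in c.items() if k not in('pixels','z_map')}); 
    print(np.round(cloud(c)[::64,::64],3)[:,:,2])
print(manip.read_state(), manip.grasp_offset)
E
```

```text
pics
{'fov_y': 45.40981704868257, 'cx': 249.34196430745953, 'cy': 193.69829127130546, 'xyz': array([ 0.38360713, -0.03567683,  1.31747195]), 'orientation': array([ 0.03593776, -0.07206723, -1.5896591 ])}
[[-0.38  -0.383 -0.388 -0.39  -0.39  -0.4   -0.406 -0.41 ]
 [-0.753 -0.75  -0.748 -0.752 -0.743 -0.737 -0.743 -0.001]
 [ 0.     0.001  0.129 -0.002  0.001  0.     0.002  0.002]
 [ 0.006 -0.     0.129 -0.002  0.002  0.007  0.039  0.002]
 [ 0.003 -0.001 -0.005 -0.007  0.005  0.003  0.007 -0.004]
 [-0.001  0.002  0.002  0.255  0.709  0.786  0.003  0.001]]
{'fov_y': 49.30005788994296, 'cx': 252.36388122390966, 'cy': 187.18975153610583, 'xyz': array([ 0.3232863 , -1.03825804,  0.63701373]), 'orientation': array([ 1.05736172, -0.06553025, -0.15555592])}
[[ 0.601  0.393  0.564  0.409  0.352  0.347  0.432  0.476]
 [ 0.541  0.519  0.442  0.218  0.038 -0.055  0.162  0.273]
 [ 0.471  0.45   0.292 -0.002  0.131 -0.002 -0.126  0.059]
 [-0.006  0.373  0.    -0.004  0.043 -0.    -0.433 -0.165]
 [-0.002  0.299 -0.001 -0.004    nan -0.002 -0.001 -0.401]
 [-0.002 -0.002 -0.001 -0.002 -0.001 -0.002 -0.002 -0.003]]
{'time': 0.1, 'joints': array([-1.48529157e+00,  2.63472852e-01, -4.88564848e-02,  1.25938617e+00,
        1.38875022e-05,  1.41545859e+00]), 'qd': array([ 1.03992787e-05, -8.19539850e-04,  3.06786637e-03,  6.85132632e-04,
        1.86796735e-04,  8.26939148e-04]), 'tau': array([ 3.18539824e-03, -6.38577247e+01,  3.85063183e+01,  9.97830997e-03,
       -1.19626798e-04,  6.78859081e-06]), 'position': array([ 0.12518289, -0.50961689,  0.23088057]), 'tool_rot': array([-3.11793013e+00, -3.77290529e-01, -7.21835357e-05]), 'ft_force': array([-0.47275329,  0.26684852,  0.29353577]), 'torque': array([-0.03549902, -0.03799847,  0.01472254]), 'gripper_force': 0.0, 'width': 0.0854224742170054} 0.0187
```

View pics/top0.png

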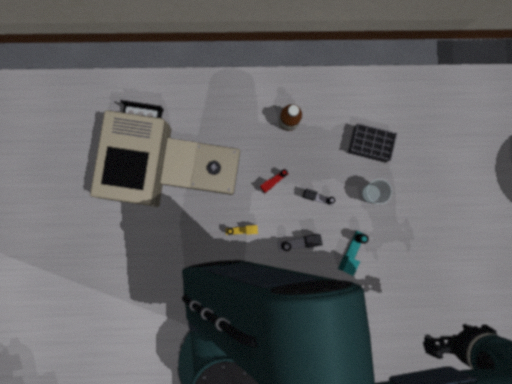

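View pics/side0.png

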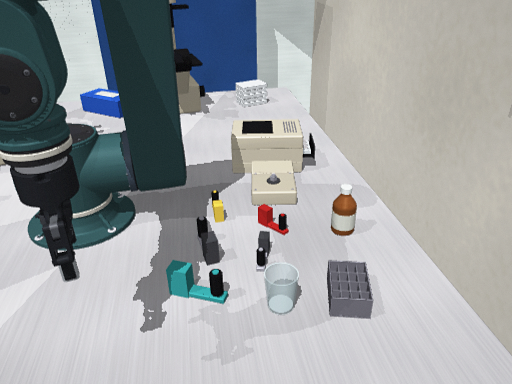

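The top view shows the reader's shaft near (213,167) and two dark cranks: a smaller one, hub (309,195) to knob (331,200), and a larger one, (313,241) to (286,245). In the side view they are near (262,245) and (207,240).

Run:
```python
from h import *
t=load('top0');s=load('side0')
a=cv2.resize(t['pixels'][180:260,270:350],(400,400),interpolation=cv2.INTER_CUBIC)
b=cv2.resize(t['pixels'][142:192,188:238],(400,400),interpolation=cv2.INTER_CUBIC)
cv2.imwrite('pics/crop1.png',cv2.convertScaleAbs(np.hstack([a,b]),alpha=1.5))
P=cloud(t)
np.set_printoptions(suppress=True,linewidth=200)
for (u,v) in [(213,167),(309,195),(331,200),(313,241),(286,245),(291,112),(372,142),(371,191),(230,160),(130,165)]:
    print((u,v),np.round(P[v,u],4))
print('crank z mm');print(np.round(P[186:208,298:340,2]*1000).astype(int))
print('shaft z');print(np.round(P[158:177,203:224,2]*1000).astype(int))
```

```text
(213, 167) [0.5439 0.0326 0.0708]
(309, 195) [ 0.4635 -0.2309  0.0522]
(331, 200) [ 0.4481 -0.2904  0.0587]
(313, 241) [ 0.3371 -0.2354  0.07  ]
(286, 245) [ 0.3277 -0.1621  0.0659]
(291, 112) [ 0.6787 -0.178   0.1284]
(372, 142) [ 0.6112 -0.4161  0.0397]
(371, 191) [ 0.4746 -0.4179  0.0055]
(230, 160) [ 0.5663 -0.0137  0.0433]
(130, 165) [0.5453 0.244  0.1298]
crank z mm
[[                   4                   -2                    2                    1                    2                   -1                    0                    1                    0
                    -1                    3                    2                    6                   -6                    2                    2                   -2                    1
                    -2                   -1                   -4                    1                   -1                    0                    2                   -1                    2
                     1                   -2                    1                    2                    2                    1                    1    
[... 26865 characters left out ...]
                  44                   47                   47
                    46                   48                   45]
 [                  48                   45                   41                   40                   47                   43                   44                   47                   43
                    43                   45                   44                   48                   46                   43                   47                   48                   41
                    40                   45                   42]]<stdin>:10: RuntimeWarning: invalid value encountered in cast
<stdin>:11: RuntimeWarning: invalid value encountered in cast
```

View pics/crop1.png

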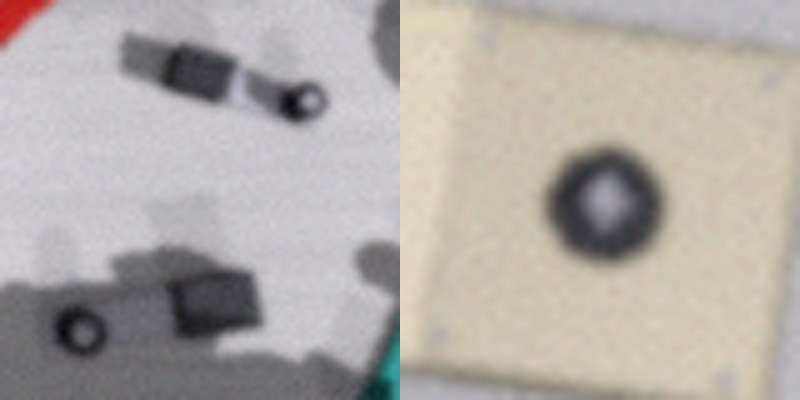

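Run:
```python
from h import *
np.set_printoptions(suppress=True,precision=4,linewidth=160)
for n in('top','side'):
    cs=[manip.capture(n) for _ in range(8)]
    c=dict(cs[0]); z=np.array([k['z_map'] for k in cs]); z[z==0]=np.nan
    c['z_map']=np.nan_to_num(np.nanmedian(z,0)).astype(np.float32)
    c['pixels']=np.mean([k['pixels'] for k in cs],0).astype(np.float32)
    np.save('pics/%s1.npy'%n,np.array(c,dtype=object),allow_pickle=True)
    P=cloud(c)
    def sel(cx,cy,r,z0,z1):
        m=(np.hypot(P[...,0]-cx,P[...,1]-cy)<r)&(P[...,2]>z0)&(P[...,2]<z1); return P[m],m
    h,_=sel(.4635,-.231,.026,.047,.054); k,_=sel(.448,-.290,.02,.048,.057)
    for nm,q in(('hub',h),('knob',k)):
        r=cv2.minAreaRect((q[:,:2]*1000).astype(np.float32)); print(n,nm,len(q),q.mean(0),r)
    q,_=sel(.544,.0326,.02,.0655,.075); print(n,'pilot',len(q),q.mean(0))
    q,_=sel(.544,.0326,.03,.0475,.053); r=cv2.minEnclosingCircle((q[:,:2]*1000).astype(np.float32));print(n,'collar',len(q),q.mean(0),r)
    q,_=sel(.544,.0326,.14,.040,.0475); print('deck',cv2.minAreaRect((q[:,:2]*1000).astype(np.float32)))
    q=P[(P[...,2]>.122)&(P[...,2]<.137)&(P[...,1]>.1)&(P[...,0]>.35)&(P[...,0]<.75)]; print('housing',cv2.minAreaRect((q[:,:2]*1000).astype(np.float32)))
    q,m=sel(.544,.0326,.016,.055,.075); v,u=np.where(m); print('px',u.mean(),v.mean())
    cu,cv=int(u.mean()),int(v.mean())
    im=c['pixels'][cv-16:cv+17,cu-16:cu+17]; im=np.clip(im*1.6,0,255).astype(np.uint8)
    cv2.imwrite('pics/sq_%s.png'%n,cv2.resize(im,(396,396),interpolation=cv2.INTER_CUBIC)); print('crop origin',cu-16,cv-16)
a=np.hstack([cv2.imread('pics/sq_top.png'),cv2.imread('pics/sq_side.png')]);cv2.imwrite('pics/sq.png',a)
```

```text
top hub 103 [ 0.4676 -0.2362  0.0506] ((467.6684875488281, -235.92999267578125), (31.728282928466797, 23.79167366027832), 72.45589447021484)
top knob 38 [ 0.449  -0.2923  0.0524] ((448.48095703125, -291.93597412109375), (16.355998992919922, 16.625062942504883), 88.79194641113281)
top pilot 14 [0.5456 0.0319 0.0684]
top collar 134 [0.5457 0.032  0.0499] ((542.7197875976562, 32.462955474853516), 26.653858184814453)
deck ((552.1407470703125, 69.25701904296875), (204.49302673339844, 130.00160217285156), 80.31983184814453)
housing ((567.8873901367188, 251.62405395507812), (160.817138671875, 230.09402465820312), 80.62909698486328)
px 213.31034482758622 166.68965517241378
crop origin 197 150
side hub 84 [ 0.4671 -0.2378  0.0479] ((467.1483459472656, -236.9537811279297), (32.97658157348633, 23.687774658203125), 73.0210952758789)
side knob 40 [ 0.4488 -0.297   0.0505] ((448.79071044921875, -296.99078369140625), (16.499378204345703, 15.867979049682617), 80.25733184814453)
side pilot 3 [0.5445 0.0294 0.066 ]
side collar 10 [0.5437 0.0266 0.0503] ((544.697509765625, 30.168006896972656), 8.963786125183105)
deck ((552.334716796875, 68.07919311523438), (205.31747436523438, 127.74679565429688), 80.88760375976562)
housing ((517.9191284179688, 851.3873901367188), (1379.6529541015625, 394.6287841796875), 87.24934387207031)
px 273.0833333333333 176.125
crop origin 257 160
```

View pics/sq.png

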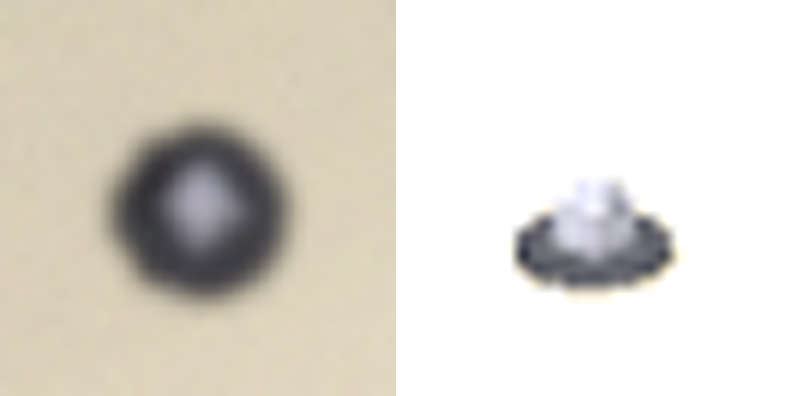

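The crop shows the bright square as a diamond with corners about (203,155), (243,208), (203,250) and (160,208), centred in the dark collar. I'll fit its angle with a projected silhouette model.

```bash
cat > sq.py <<'E'
from h import *
from scipy.optimize import least_squares
def proj(c,X):
    f=192/np.tan(np.radians(c['fov_y'])/2); M=R.from_rotvec(c['orientation']).as_matrix()
    q=(np.asarray(X)-c['xyz'])@M; return np.c_[c['cx']+f*q[:,0]/-q[:,2],c['cy']-f*q[:,1]/-q[:,2]]
S=16
def poly(c,X,u0,v0,n):
    p=proj(c,X); h=cv2.convexHull(((p-[u0-.5,v0-.5])*S*16).astype(np.int32))
    m=np.zeros((n*S,n*S),np.float32); cv2.fillConvexPoly(m,h,1,shift=4); return m
def model(c,x,y,a,u0,v0,n,sig,coll):
    t=np.radians(a+45+90*np.arange(4)); r=7*2**.5; ph=np.linspace(0,6.283,40)
    sq=lambda z:np.c_[x+r*np.cos(t),y+r*np.sin(t),0*t+z*1000]
    ci=lambda rr,z:np.c_[x+rr*np.cos(ph),y+rr*np.sin(ph),0*ph+z*1000]
    a1=np.r_[sq(.049),sq(.063)]/1000; b1=np.r_[ci(5.5,.063),ci(5.5,.068)]/1000
    m=np.maximum(poly(c,a1,u0,v0,n),poly(c,b1,u0,v0,n)); k=poly(c,np.r_[ci(20,.045),ci(20,.049)]/1000,u0,v0,n)
    g=lambda q:cv2.resize(cv2.GaussianBlur(q,(0,0),sig*S),(n,n),interpolation=cv2.INTER_AREA)
    return g(m),g(k)
if __name__=='__main__':
  for n,u0,v0 in(('top',197,150),('side',257,160)):
    c=load(n+'1'); N=33; I=c['pixels'][v0:v0+N,u0:u0+N].mean(2)
    out=[]
    for a in range(0,90,3):
        best=(1e9,)
        for dx in np.arange(-3,3.1,1):
          for dy in np.arange(-3,3.1,1):
            m,k=model(c,545.7+dx,32+dy,a,u0,v0,N,.7,0)
            A=np.c_[m.ravel(),k.ravel(),np.ones(m.size)]
            w=np.ones(m.size)
            e=np.linalg.lstsq(A,I.ravel(),rcond=None)
            r=float(e[1][0]) if len(e[1]) else 1e9
            if r<best[0]: best=(r,dx,dy)
        out.append((a,)+best)
    out.sort(key=lambda o:o[1]); print(n,[(o[0],round(o[1]),o[2],o[3]) for o in out[:9]],'worst',out[-1][:2])
E
time python3 sq.py
```

```text
top [(36, 12696, np.float64(1.0), np.float64(1.0)), (33, 12779, np.float64(1.0), np.float64(1.0)), (30, 12783, np.float64(1.0), np.float64(1.0)), (27, 12810, np.float64(1.0), np.float64(1.0)), (39, 12817, np.float64(1.0), np.float64(1.0)), (42, 12909, np.float64(1.0), np.float64(1.0)), (24, 12984, np.float64(1.0), np.float64(1.0)), (45, 13007, np.float64(1.0), np.float64(1.0)), (48, 13180, np.float64(1.0), np.float64(1.0))] worst (78, 14694.498016759762)
side [(48, 204897, np.float64(-1.0), np.float64(-3.0)), (39, 204897, np.float64(-1.0), np.float64(-3.0)), (45, 204902, np.float64(-1.0), np.float64(-3.0)), (51, 204905, np.float64(-1.0), np.float64(-3.0)), (36, 204907, np.float64(-1.0), np.float64(-3.0)), (42, 204927, np.float64(-1.0), np.float64(-3.0)), (24, 204936, np.float64(-1.0), np.float64(-3.0)), (33, 204940, np.float64(-1.0), np.float64(-3.0)), (54, 204949, np.float64(-1.0), np.float64(-3.0))] worst (78, 205611.63994666128)
real	1m10.061s
user	1m5.807s
sys	0m4.702s
```

```bash
python3 -m creep '{"xyz":[[4,3.5,0],[9,7,0],[14,11,0],[19,15,0],[24,19,0],[29,23,0],[33,26.5,0],[34.2,27.4,0]],"twist":[1.4,2.9,4.4,5.9,7.4,8.9,10.4,11.6]}' -1
python3 -m creep '{"xyz":[[0,0,-5],[0,0,-10]],"twist":[0,0]}'
```

```text
time: 1.9
position: [0.4692, -0.2335, 0.2312]
tool_rot: [-2.538, -1.851, -0.001]
ft_force: [-0.4, -0.6, 0.3]
width: 0.0852
gripper_force: 0.0
time: 2.15
position: [0.4677, -0.2357, 0.1303]
tool_rot: [2.543, 1.842, 0.001]
ft_force: [0.1, -0.2, -0.6]
width: 0.0852
gripper_force: 0.0
```

```bash
python3 -m creep '{"xyz":[[0,0,-5],[0,0,-9],[0,0,-11.2],[0,0,-11.4]],"twist":[0,0,0,0]}'
python3 -m creep '{"xyz":[[0,0,0],[0,0,0],[0,0,0],[0,0,0],[0,0,0],[0,0,0],[0,0,0],[0,0,0]],"twist":[0,0,0,0,0,0,0,0]}' 1
```

```text
time: 2.65
position: [0.4665, -0.2353, 0.0162]
tool_rot: [-2.543, -1.841, 0.001]
ft_force: [0.8, -0.3, 1.3]
width: 0.0854
gripper_force: 0.0
time: 3.65
position: [0.4675, -0.2361, 0.018]
tool_rot: [2.544, 1.842, 0.001]
ft_force: [-1.3, 1.5, 8.7]
width: 0.0234
gripper_force: 59.2
```

```bash
python3 -m creep '{"xyz":[[0,0,3],[0,0,8],[0,0,13],[0,0,15],[1,3,15],[2,7,15],[3,11,15],[4,14,15]],"twist":[0,0,0,0,1,2.5,4,5.5]}'
python3 -m creep '{"xyz":[[1,3.5,0],[2,7.5,0],[3,11,0],[3.8,12.8,0],[3.8,12.8,0],[3.8,12.8,0],[3.8,12.8,0]],"twist":[1.5,3,4.5,5.3,5.3,5.3,5.3]}'
cat > look.py <<'E'
from h import *
import sys
f=sys.argv[1]; s=manip.read_state(); p=s['position']
for n in('side','top'):
    cs=[manip.capture(n) for _ in range(5)]; c=dict(cs[0]); z=np.array([k['z_map'] for k in cs]); z[z==0]=np.nan
    c['z_map']=np.nan_to_num(np.nanmedian(z,0)).astype(np.float32); cv2.imwrite('pics/%s_%s.png'%(f,n),c['pixels'])
    np.save('pics/%s_%s.npy'%(f,n),np.array(c,dtype=object),allow_pickle=True)
print({k:np.round(s[k],4) for k in('time','position','tool_rot','ft_force','width','joints')})
E
python3 look.py hold
python3 - <<'E'
import cv2
a=cv2.imread('pics/hold_top.png')[120:220,160:290];b=cv2.imread('pics/hold_side.png')[60:210,200:330]
cv2.imwrite('pics/hold.png',__import__('numpy').hstack([cv2.resize(a,(400,308)),cv2.copyMakeBorder(cv2.resize(b,(390,450)),0,0,0,0,0)[:308]]) if 0 else cv2.resize(b,(520,600)))
E
```

```text
time: 4.65
position: [0.5071, -0.0942, 0.1673]
tool_rot: [-2.028, -2.399, 0.0]
ft_force: [0.7, -0.7, -3.6]
width: 0.0229
gripper_force: 59.5
time: 5.52
position: [0.545, 0.0312, 0.1673]
tool_rot: [-1.434, -2.795, 0.0]
ft_force: [-0.2, -0.1, -3.0]
width: 0.0232
gripper_force: 59.5
{'time': np.float64(5.525), 'position': array([0.545 , 0.0312, 0.1673]), 'tool_rot': array([-1.4341e+00, -2.7951e+00,  3.0000e-04]), 'ft_force': array([-0.2024, -0.1439, -2.9708]), 'width': np.float64(0.0232), 'joints': array([-9.2000e-02,  3.2560e-01, -1.3370e-01,  1.1116e+00, -2.0000e-04,
        8.5610e-01])}
```

View pics/hold.png

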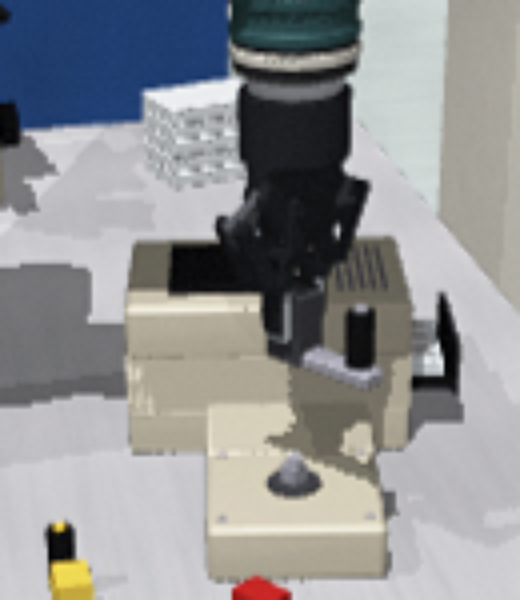

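View pics/hold_top.png

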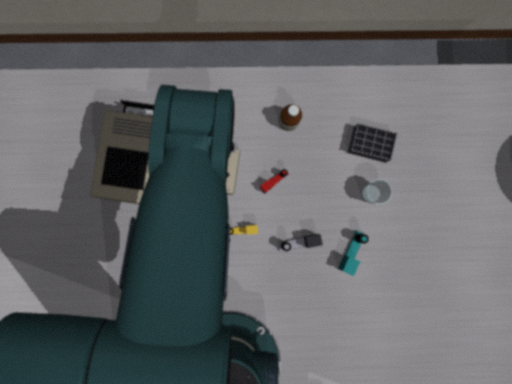

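The crank hangs level in the fingers, knob toward lower right, shaft directly below it (crop (293,475)). The top camera is blocked by the arm, so I'll check the held pose with the side camera's depth.

Run:
```python
from h import *
np.set_printoptions(suppress=True,precision=4,linewidth=160)
from scipy.optimize import least_squares
def cyl(q,g):
    f=lambda p:np.hypot(q[:,0]-p[0],q[:,1]-p[1])-.010
    r=least_squares(f,g,loss='soft_l1',f_scale=.001); return r.x,np.std(f(r.x))
def knob(P,g,z0,z1):
    m=(np.hypot(P[...,0]-g[0],P[...,1]-g[1])<.016)&(P[...,2]>z0)&(P[...,2]<z1); return cyl(P[m],g),m.sum()
P1=cloud(load('side1')); P2=cloud(load('hold_side'))
print('bench knob',knob(P1,(.4487,-.292),.018,.046))
zb=.1673+.0187-.035
print('held knob',knob(P2,(.580,-.0175),zb+.018,zb+.046))
# hub: points in box around expected
c,s=np.cos(np.radians(-54.3)),np.sin(np.radians(-54.3))
for nm,P,o,a,zb in(('bench',P1,(.4676,-.236),-108.,0),('held',P2,(.545,.0312),-54.3,.1503)):
    c,s=np.cos(np.radians(a)),np.sin(np.radians(a))
    d=P[...,:2]-np.array(o); lx=d[...,0]*c+d[...,1]*s; ly=-d[...,0]*s+d[...,1]*c; lz=P[...,2]-zb
    box=(abs(lx)<.085)&(abs(ly)<.025)&(lz>-.015)&(lz<.06)
    m=box&(lx>.012)&(lx<.020)&(lz>.015)&(lz<.046)&(abs(ly)<.009); print(nm,'+x face (16):',m.sum(),np.median(lx[m])*1e3)
    m=box&(abs(ly)<.014)&(abs(lx)<.014)&(lz>.045); print(' top z(50)',m.sum(),np.median(lz[m])*1e3)
    m=box&(lx>.05)&(lx<.07)&(abs(ly)<.007)&(lz>.047); print(' knob top z(52)',m.sum(),np.median(lz[m])*1e3)
    m=box&(lx>.022)&(lx<.045)&(abs(ly)<.007); print(' arm top z(10)',m.sum(),np.median(lz[m])*1e3)
    m=box&(lx>.068)&(lx<.085)&(lz>-.004)&(lz<.012)&(abs(ly)<.008); print(' arm end x(74) max',m.sum(),np.percentile(lx[m],90)*1e3 if m.any() else None)
```

```text
bench knob ((array([ 0.4491, -0.2941]), np.float64(0.00047048425283171814)), np.int64(78))
held knob ((array([ 0.5808, -0.0175]), np.float64(0.0009263492210837045)), np.int64(71))
bench +x face (16): 62 17.06816557028257
 top z(50) 73 47.832925833338976
 knob top z(52) 33 50.45491159260551
 arm top z(10) 3 8.162384834776383
 arm end x(74) max 61 82.16892973278823
held +x face (16): 42 16.628697112553116
 top z(50) 43 48.21213565592386
 knob top z(52) 14 48.83432331108159
 arm top z(10) 16 6.5380886696485
 arm end x(74) max 18 74.81954336396569
```

```bash
python3 -m creep '{"xyz":[[0.07,-0.03,-3],[0.07,-0.03,-6],[0.07,-0.03,-7.7],[0.07,-0.03,-7.7],[0.07,-0.03,-7.7]],"twist":[0,0,0,0,0]}'
python3 -m creep '{"xyz":[[0,0,-0.15],[0,0,-0.3],[0,0,-0.4],[0,0,-0.4]],"twist":[0,0,0,0]}'
```

```text
time: 6.65
position: [0.5463, 0.0318, 0.0911]
tool_rot: [1.431, 2.796, 0.001]
ft_force: [0.3, 0.6, -2.7]
width: 0.0231
gripper_force: 59.5
time: 7.15
position: [0.5458, 0.0319, 0.0863]
tool_rot: [-1.431, -2.797, 0.0]
ft_force: [0.1, 0.4, -3.0]
width: 0.0233
gripper_force: 59.5
```

```bash
python3 -m creep '{"xyz":[[0,0,-0.1],[0,0,-0.2],[0,0,-0.2]],"twist":[0,0,0]}'|grep -E "pos|ft"
python3 -m creep '{"xyz":[[0,0,-0.05],[0,0,-0.1],[0,0,-0.1]],"twist":[0,0,0]}'|grep -E "pos|ft"
python3 -m creep '{"xyz":[[0,0,-0.05],[0,0,-0.1],[0,0,-0.1]],"twist":[0,0,0]}'|grep -E "pos|ft"
```

```text
position: [0.5458, 0.0318, 0.0842]
ft_force: [0.1, 0.2, -3.2]
position: [0.5459, 0.0318, 0.0833]
ft_force: [-0.2, 0.9, -3.4]
position: [0.5459, 0.0318, 0.0822]
ft_force: [-0.3, 0.5, -3.1]
```

```bash
python3 -m creep '{"xyz":[[0,0,-0.05],[0,0,-0.1],[0,0,-0.1]],"twist":[0,0,0]}'|grep -E "pos|ft"
python3 -m creep '{"xyz":[[0,0,-0.05],[0,0,-0.1],[0,0,-0.1]],"twist":[0,0,0]}'|grep -E "pos|ft"
```

```text
position: [0.5459, 0.0318, 0.0812]
ft_force: [0.8, 0.3, -2.2]
position: [0.5459, 0.0318, 0.0802]
ft_force: [-0.5, -0.4, -3.7]
```

```bash
python3 -m creep '{"xyz":[[0,0,-0.05],[0,0,-0.1],[0,0,-0.1]],"twist":[0,0,0]}'|grep -E "pos|ft"
python3 -m creep '{"xyz":[[0,0,-0.05],[0,0,-0.1],[0,0,-0.1]],"twist":[0,0,0]}'|grep -E "pos|ft"
```

```text
position: [0.5459, 0.0319, 0.0792]
ft_force: [-0.1, -0.8, -3.5]
position: [0.5459, 0.0319, 0.0782]
ft_force: [-0.2, 0.4, -4.2]
```

```bash
python3 -m creep '{"xyz":[[0,0,-0.1],[0,0,-0.2],[0,0,-0.2]],"twist":[0,0,0]}'|grep -E "pos|ft"
python3 -m creep '{"xyz":[[0,0,-0.1],[0,0,-0.2],[0,0,-0.2]],"twist":[0,0,0]}'|grep -E "pos|ft"
python3 -m creep '{"xyz":[[0,0,-0.1],[0,0,-0.2],[0,0,-0.2]],"twist":[0,0,0]}'|grep -E "pos|ft"
```

```text
position: [0.5458, 0.0319, 0.0762]
ft_force: [0.4, 0.5, -3.3]
position: [0.5459, 0.0318, 0.0742]
ft_force: [-0.2, 0.2, -3.2]
position: [0.5458, 0.0318, 0.0722]
ft_force: [-0.8, -0.2, -3.5]
```

```bash
python3 -m creep '{"xyz":[[0,0,-0.1],[0,0,-0.2],[0,0,-0.2]],"twist":[0,0,0]}'|grep -E "pos|ft"
python3 -m creep '{"xyz":[[0,0,-0.1],[0,0,-0.2],[0,0,-0.2]],"twist":[0,0,0]}'|grep -E "pos|ft"
python3 -m creep '{"xyz":[[0,0,-0.05],[0,0,-0.1],[0,0,-0.1]],"twist":[0,0,0]}'|grep -E "pos|ft"
```

```text
position: [0.5459, 0.0318, 0.0702]
ft_force: [0.8, 0.6, -3.1]
position: [0.5458, 0.0318, 0.0682]
ft_force: [-0.3, -0.0, -4.1]
position: [0.5459, 0.0319, 0.0672]
ft_force: [0.2, 0.0, -2.8]
```

```bash
python3 -m creep '{"xyz":[[0,0,-0.05],[0,0,-0.1],[0,0,-0.1]],"twist":[0,0,0]}'|grep -E "pos|ft"
python3 -m creep '{"xyz":[[0,0,-0.05],[0,0,-0.1],[0,0,-0.1]],"twist":[0,0,0]}'|grep -E "pos|ft"
```

```text
position: [0.5459, 0.0318, 0.067]
ft_force: [-4.0, 0.7, 10.6]
position: [0.546, 0.0319, 0.067]
ft_force: [-9.7, 0.7, 26.0]
```

```bash
python3 -m creep '{"xyz":[[0,0,0.1],[0,0,0.1],[0,0,0.1],[0,0,0.1],[0,0,0.1]],"twist":[0,0,0,0,0]}' -1
python3 -m creep '{"xyz":[[0,0,3],[0,0,8],[0,0,10],[0,0,10]],"twist":[0,0,0,0]}'
python3 look.py fit
python3 - <<'E'
import cv2
b=cv2.imread('pics/fit_side.png')[100:210,210:330]
cv2.imwrite('pics/fit.png',cv2.resize(b,(600,550)))
E
```

```text
time: 13.4
position: [0.5459, 0.0318, 0.0662]
tool_rot: [-1.431, -2.797, 0.0]
ft_force: [0.2, -0.2, -0.5]
width: 0.0855
gripper_force: 0.0
time: 13.9
position: [0.5467, 0.0318, 0.1675]
tool_rot: [1.43, 2.794, 0.002]
ft_force: [-0.1, 0.5, -0.5]
width: 0.0854
gripper_force: 0.0
{'time': np.float64(13.9), 'position': array([0.5467, 0.0318, 0.1675]), 'tool_rot': array([1.4301e+00, 2.7945e+00, 1.6000e-03]), 'ft_force': array([-0.1043,  0.502 , -0.4501]), 'width': np.float64(0.0854), 'joints': array([-0.0907,  0.3264, -0.1319,  1.1098,  0.    ,  0.8553])}
```

View pics/fit.png

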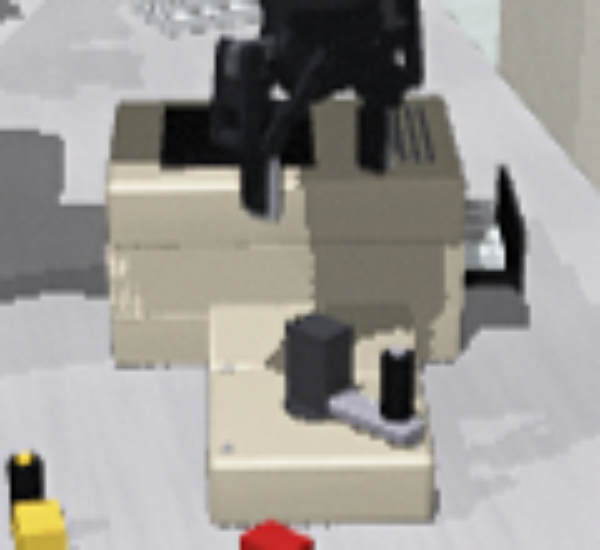

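The crank sits upright and flat on the collar, hub at crop (318,365), knob at (397,385) to the lower right; the tray panel still stands out at (512,240).

```bash
cat > kn.py <<'E'
from h import *
from scipy.optimize import least_squares
np.set_printoptions(suppress=True,precision=4,linewidth=160)
def knob(P,g):
    g=np.array(g)
    for _ in range(3):
        m=(np.hypot(P[...,0]-g[0],P[...,1]-g[1])<.016)&(P[...,2]>.049+.018)&(P[...,2]<.049+.046); q=P[m]
        g=least_squares(lambda p:np.hypot(q[:,0]-p[0],q[:,1]-p[1])-.010,g,loss='soft_l1',f_scale=.001).x
    return g,m.sum()
def tray(P,dbg=0):
    a=np.radians(-9.6); o=np.array([.5457,.032]); d=P[...,:2]-o
    x=d[...,0]*np.cos(a)+d[...,1]*np.sin(a); y=-d[...,0]*np.sin(a)+d[...,1]*np.cos(a); z=P[...,2]
    h=(y>.16)&(y<.28)&(z>.12)&(z<.14)&(x>-.1)&(x<.12); 
    t=(y>.17)&(y<.27)&(x>.103)&(x<.2)&(z>.03)&(z<.12)
    xs=x[t]; return np.percentile(x[h],99),np.percentile(xs,[5,50,90,95,99]) if t.any() else None,t.sum(),np.percentile(z[t],[50,95,99]) if t.any() else None
E
python3 - <<'E'
from kn import *
P=cloud(load('fit_side')); print('knob side',knob(P,(.581,-.017)))
m=(np.hypot(P[...,0]-.546,P[...,1]-.031)<.018)&(P[...,2]>.09)&(P[...,2]<.105); print('hub top',P[m].mean(0),m.sum())
print('tray top',tray(cloud(load('top1'))),'side',tray(P), 'fit_top',tray(cloud(load('fit_top'))))
E
```

```text
knob side (array([ 0.5815, -0.0172]), np.int64(58))
hub top [0.5447 0.0278 0.0955] 58
tray top (np.float64(0.09724542179712505), array([0.1145, 0.1306, 0.1392, 0.1411, 0.1422]), np.int64(444), array([0.0669, 0.0851, 0.0861])) side (np.float64(0.09644284524613769), array([0.1075, 0.1247, 0.1362, 0.1384, 0.141 ]), np.int64(173), array([0.0626, 0.0813, 0.0816])) fit_top (np.float64(0.09709772067391265), array([0.114 , 0.1311, 0.1392, 0.141 , 0.1422]), np.int64(364), array([0.0677, 0.0858, 0.0869]))
```

```bash
python3 -m creep '{"xyz":[[2,-2.5,0],[3.5,-4.9,0],[3.5,-4.9,-4],[3.5,-4.9,-8],[3.5,-4.9,-10],[3.5,-4.9,-10]],"twist":[0,0,0,0,0,0]}'
python3 -m creep '{"xyz":[[0,0,0],[0,0,0],[0,0,0],[0,0,0],[0,0,0],[0,0,0],[0,0,0]],"twist":[0,0,0,0,0,0,0]}' 1
```

```text
time: 15.15
position: [0.58, -0.017, 0.0651]
tool_rot: [-1.43, -2.794, 0.001]
ft_force: [0.3, -0.5, 0.5]
width: 0.0856
gripper_force: 0.0
time: 16.02
position: [0.5812, -0.0173, 0.0665]
tool_rot: [1.431, 2.796, 0.0]
ft_force: [1.5, -2.0, 4.8]
width: 0.0184
gripper_force: 58.5
```

Run:
```python
import numpy as np
for t0 in(-54.7,-174.7,65.3):
    a=np.radians(t0); b=np.radians(t0-15*np.arange(1,9))
    print(t0,[[round(float(6*(np.cos(k)-np.cos(a))),2),round(float(6*(np.sin(k)-np.sin(a))),2),0] for k in b])
```

```text
-54.7 [[-1.39, -0.73, 0], [-2.91, -1.08, 0], [-4.48, -1.02, 0], [-5.97, -0.55, 0], [-7.3, 0.28, 0], [-8.36, 1.43, 0], [-9.09, 2.82, 0], [-9.44, 4.34, 0]]
-174.7 [[0.06, 1.57, 0], [0.52, 3.06, 0], [1.36, 4.39, 0], [2.51, 5.45, 0], [3.89, 6.18, 0], [5.42, 6.53, 0], [6.99, 6.47, 0], [8.48, 6.01, 0]]
65.3 [[1.33, -0.83, 0], [2.39, -1.98, 0], [3.12, -3.37, 0], [3.47, -4.9, 0], [3.41, -6.46, 0], [2.94, -7.96, 0], [2.11, -9.28, 0], [0.96, -10.35, 0]]
```

```bash
python3 -m creep '{"xyz":[[-0.68,-0.42,0],[-1.39,-0.73,0],[-1.39,-0.73,0]],"twist":[0,0,0]}'
python3 -m creep '{"xyz":[[-0.75,-0.2,0],[-1.52,-0.35,0],[-1.52,-0.35,0]],"twist":[0,0,0]}'
```

```text
time: 16.4
position: [0.5663, -0.0243, 0.0663]
tool_rot: [-1.431, -2.796, -0.001]
ft_force: [-0.9, 2.1, 4.6]
width: 0.0186
gripper_force: 58.9
time: 16.77
position: [0.5514, -0.0278, 0.0663]
tool_rot: [-1.431, -2.796, -0.0]
ft_force: [-0.4, 3.1, 5.5]
width: 0.0185
gripper_force: 58.9
```

```bash
python3 -m creep '{"xyz":[[-0.78,-0.02,0],[-1.57,0.06,0],[-2.33,0.25,0],[-3.06,0.53,0],[-3.06,0.53,0]],"twist":[0,0,0,0,0]}'
python3 -m creep '{"xyz":[[-1.33,0.83,0],[-2.39,1.98,0],[-3.12,3.37,0],[-3.47,4.89,0],[-3.47,4.89,0]],"twist":[0,0,0,0,0]}'
```

```text
time: 17.4
position: [0.5208, -0.0228, 0.0664]
tool_rot: [1.431, 2.796, -0.001]
ft_force: [0.4, -0.9, 6.4]
width: 0.0181
gripper_force: 59.0
time: 18.02
position: [0.4854, 0.0265, 0.0663]
tool_rot: [-1.43, -2.797, 0.003]
ft_force: [-4.0, -0.3, 10.2]
width: 0.0184
gripper_force: 59.4
```

```bash
python3 -m creep '{"xyz":[[0.06,1.57,0.03],[0.52,3.06,0.03],[1.36,4.39,0.03],[2.51,5.45,0.03],[3.89,6.18,0.03],[5.42,6.53,0.03],[6.99,6.47,0.03],[8.48,6.01,0.03]],"twist":[0,0,0,0,0,0,0,0]}'
python3 - <<'E'
from kn import *
c=manip.capture('top'); print(tray(cloud(c)))
s=manip.read_state(); print(s['position'],s['ft_force'])
E
```

```text
time: 19.02
position: [0.5704, 0.0868, 0.0664]
tool_rot: [-1.429, -2.795, 0.001]
ft_force: [-5.7, 1.5, 7.6]
width: 0.0186
gripper_force: 59.4
(np.float64(0.09634959148515322), array([0.1149, 0.1244, 0.1285, 0.1286, 0.1294]), np.int64(65), array([0.0702, 0.0874, 0.0889]))
[0.5722 0.0859 0.0663] [-0.7152  4.0946  9.2622]
```

```bash
python3 -m creep '{"xyz":[[1.33,-0.83,0.03],[2.39,-1.98,0.03],[3.12,-3.37,0.03],[3.47,-4.9,0.03],[3.41,-6.46,0.03],[2.94,-7.96,0.03],[2.11,-9.28,0.03],[0.96,-10.35,0.03]],"twist":[0,0,0,0,0,0,0,0]}'
python3 -m creep '{"xyz":[[-1.39,-0.73,0],[-2.91,-1.08,0],[-4.48,-1.02,0],[-5.97,-0.55,0],[-7.3,0.28,0],[-8.36,1.43,0],[-9.09,2.82,0],[-9.44,4.34,0]],"twist":[0,0,0,0,0,0,0,0]}'
python3 -m creep '{"xyz":[[0.06,1.57,0],[0.52,3.06,0],[1.36,4.39,0],[2.51,5.45,0],[3.89,6.18,0],[5.42,6.53,0],[6.99,6.47,0],[8.48,6.01,0]],"twist":[0,0,0,0,0,0,0,0]}'
python3 - <<'E'
from kn import *
c=manip.capture('top'); print(tray(cloud(c)))
s=manip.read_state(); print(s['position'],s['ft_force'])
E
```

```text
time: 20.08
position: [0.58, -0.0174, 0.0664]
tool_rot: [-1.43, -2.795, -0.001]
ft_force: [-1.9, 10.5, 1.9]
width: 0.0187
gripper_force: 58.8
time: 21.08
position: [0.4853, 0.0268, 0.0668]
tool_rot: [-1.431, -2.796, 0.002]
ft_force: [2.8, -2.6, 1.4]
width: 0.0186
gripper_force: 59.7
time: 22.08
position: [0.5716, 0.0866, 0.0665]
tool_rot: [-1.43, -2.796, 0.002]
ft_force: [-8.3, -7.1, 3.1]
width: 0.0187
gripper_force: 59.9
(np.float64(0.09674307180904475), array([0.109 , 0.1095, 0.1101, 0.1101, 0.1102]), np.int64(3), array([0.0831, 0.0836, 0.0837]))
[0.5732 0.0857 0.0664] [-3.4158 -4.1181  5.4896]
```

```bash
python3 -m creep '{"xyz":[[1.33,-0.83,0],[2.39,-1.98,0],[3.12,-3.37,0],[3.47,-4.9,0],[3.41,-6.46,0],[2.94,-7.96,0],[2.11,-9.28,0],[0.96,-10.35,0]],"twist":[0,0,0,0,0,0,0,0]}'
python3 look.py w1
python3 - <<'E'
from kn import *
for n in('top','side'):print(tray(cloud(load('w1_'+n))))
a=cv2.imread('pics/w1_top.png')[85:135,100:180];b=cv2.imread('pics/w1_side.png')[110:180,220:332]
cv2.imwrite('pics/w1.png',np.hstack([cv2.resize(a,(400,250),interpolation=2),cv2.resize(b,(400,250),interpolation=2)]))
E
```

```text
time: 23.12
position: [0.5814, -0.0162, 0.0665]
tool_rot: [-1.43, -2.796, -0.004]
ft_force: [-3.9, 9.5, -0.1]
width: 0.0186
gripper_force: 59.5
{'time': np.float64(23.125), 'position': array([ 0.5814, -0.0162,  0.0665]), 'tool_rot': array([-1.4299, -2.7961, -0.004 ]), 'ft_force': array([-3.8547,  9.538 , -0.1426]), 'width': np.float64(0.0186), 'joints': array([-0.1694,  0.4543, -0.2186,  0.8982,  0.0028,  0.7761])}
(np.float64(0.0970646416725204), array([0.1033, 0.1033, 0.1033, 0.1033, 0.1033]), np.int64(1), array([0.1123, 0.1123, 0.1123]))
(np.float64(0.015451364942370696), None, np.int64(0), None)
```

View pics/w1.png

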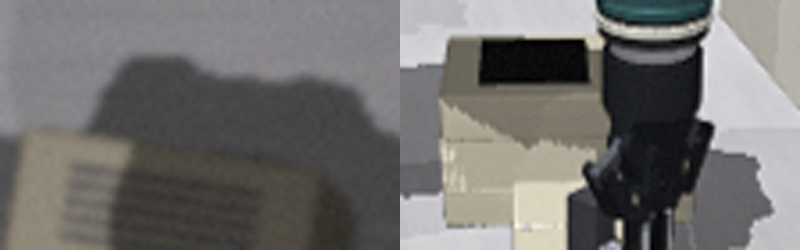

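```bash
python3 -m creep '{"xyz":[[-0.68,-0.4,0],[-1.4,-0.7,0],[-2.15,-0.92,0],[-2.91,-1.04,0],[-2.91,-1.04,0]],"twist":[0,0,0,0,0]}'
python3 -m creep '{"xyz":[[-0.52,0,0],[-1.05,0.02,0],[-1.05,0.02,0]],"twist":[0,0,0]}'|grep -E "pos|ft"
```

```text
time: 24.25
position: [0.5513, -0.0276, 0.067]
tool_rot: [-1.432, -2.796, 0.0]
ft_force: [0.6, 3.1, -1.1]
width: 0.0186
gripper_force: 59.3
position: [0.541, -0.0276, 0.067]
ft_force: [1.0, -1.3, -0.3]
```

```bash
python3 -m creep '{"xyz":[[0,0,0],[0,0,0],[0,0,0],[0,0,0]],"twist":[0,0,0,0]}' -0.2
python3 -m creep '{"xyz":[[0,0,4],[0,0,8],[-4,0,12],[-9,0,14],[-14,0,14],[-14,0,14]],"twist":[0,0,0,0,0,0]}'|grep -E "pos|ft|time"
python3 look.py w2
python3 - <<'E'
from kn import *
for n in('top','side'):print(tray(cloud(load('w2_'+n))))
print(knob(cloud(load('w2_side')),(.541,-.028)))
b=cv2.imread('pics/w2_side.png')[110:210,220:332]
cv2.imwrite('pics/w2.png',cv2.resize(b,(672,600),interpolation=2))
E
```

```text
time: 25.12
position: [0.5412, -0.0273, 0.0668]
tool_rot: [-1.431, -2.796, 0.0]
ft_force: [-0.3, 0.0, 0.3]
width: 0.0511
gripper_force: 0.0
time: 25.88
position: [0.3986, -0.027, 0.2074]
ft_force: [0.7, 0.2, 0.3]
{'time': np.float64(25.875), 'position': array([ 0.3986, -0.027 ,  0.2074]), 'tool_rot': array([ 1.4319,  2.796 , -0.    ]), 'ft_force': array([0.6714, 0.1793, 0.2717]), 'width': np.float64(0.0513), 'joints': array([-2.7230e-01,  5.8400e-02, -3.7140e-01,  1.1408e+00, -1.0000e-04,
        6.7430e-01])}
(np.float64(0.09727983192824331), None, np.int64(0), None)
(np.float64(0.09575384748674255), None, np.int64(0), None)
(array([ 0.5421, -0.0284]), np.int64(62))
```

View pics/w2.png

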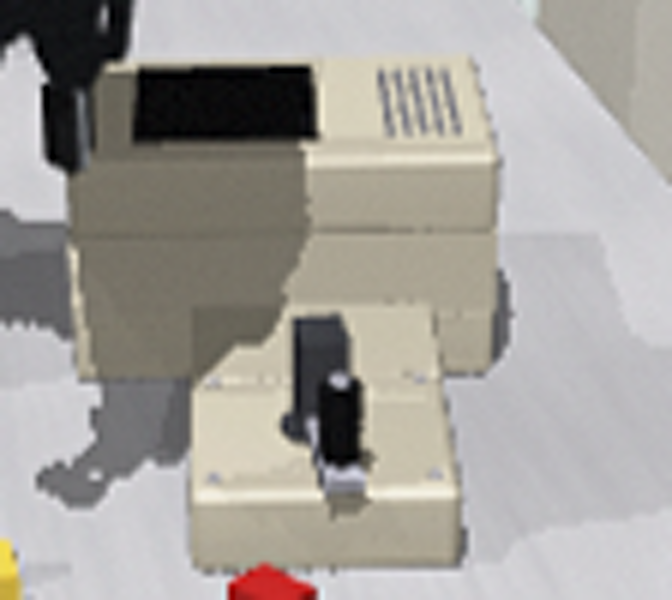

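The panel is no longer visible past the housing's right edge (crop x about 497), so at most about 3 mm stick out; the crank is still seated, knob at (340,420). I'll regrip and feel for the stop in small steps.

```bash
python3 -m creep '{"xyz":[[5,0,0],[10,0,0],[14,0,-2],[14,0,-6],[14,0,-10],[14,0,-13],[14,0,-14],[14,0,-14]],"twist":[0,0,0,0,0,0,0,0]}'|grep -E "pos|ft|time"
python3 -m creep '{"xyz":[[0,0,0],[0,0,0],[0,0,0],[0,0,0],[0,0,0],[0,0,0]],"twist":[0,0,0,0,0,0]}' 1
python3 -m creep '{"xyz":[[-0.1,0.01,0],[-0.2,0.02,0],[-0.2,0.02,0]],"twist":[0,0,0]}'|grep -E "pos|ft"
```

```text
time: 27.38
position: [0.5414, -0.0274, 0.067]
ft_force: [-0.2, 0.3, 0.3]
time: 28.12
position: [0.542, -0.0276, 0.0678]
tool_rot: [1.43, 2.795, 0.001]
ft_force: [0.1, -0.4, 6.1]
width: 0.0185
gripper_force: 58.5
position: [0.5406, -0.0275, 0.0678]
ft_force: [3.6, -2.2, 6.9]
```

```bash
python3 -m creep '{"xyz":[[-0.05,0.01,0],[-0.1,0.01,0],[-0.1,0.01,0]],"twist":[0,0,0]}'|grep -E "pos|ft"
python3 -m creep '{"xyz":[[-0.05,0.01,0],[-0.1,0.02,0],[-0.1,0.02,0]],"twist":[0,0,0]}'|grep -E "pos|ft"
```

```text
position: [0.5397, -0.0274, 0.0678]
ft_force: [3.8, -1.4, 6.8]
position: [0.5387, -0.0273, 0.0679]
ft_force: [5.0, -1.9, 6.3]
```

```bash
python3 -m creep '{"xyz":[[-0.05,0.01,0],[-0.1,0.02,0],[-0.1,0.02,0]],"twist":[0,0,0]}'|grep -E "pos|ft"
```

```text
position: [0.5377, -0.0272, 0.0678]
ft_force: [4.8, -3.6, 7.0]
```

```bash
for i in 1; do python3 -m creep '{"xyz":[[-0.05,0.01,0],[-0.1,0.02,0],[-0.1,0.02,0]],"twist":[0,0,0]}'|grep -E "pos|ft"
python3 -m creep '{"xyz":[[-0.05,0.01,0],[-0.1,0.02,0],[-0.1,0.02,0]],"twist":[0,0,0]}'|grep -E "pos|ft"; done
```

```text
position: [0.5367, -0.027, 0.0679]
ft_force: [4.7, -2.9, 7.6]
position: [0.5357, -0.0268, 0.0678]
ft_force: [4.1, -4.0, 6.4]
```

```bash
python3 -m creep '{"xyz":[[-0.05,0.01,0],[-0.1,0.02,0],[-0.1,0.02,0]],"twist":[0,0,0]}'|grep -E "pos|ft"
```

```text
position: [0.5347, -0.0267, 0.0679]
ft_force: [4.2, -3.7, 6.7]
```

```bash
python3 -m creep '{"xyz":[[-0.05,0.01,0],[-0.1,0.02,0],[-0.1,0.02,0]],"twist":[0,0,0]}'|grep -E "pos|ft"
```

```text
position: [0.5336, -0.0265, 0.0678]
ft_force: [4.4, -3.4, 6.7]
```

```bash
cat > ok.sh <<'E'
# passes while the horizontal force stays small
tee -a log.txt | grep -E "pos|ft" | tr '\n' ' ' | tee /tmp/l; echo; python3 -c "
import re;s=open('/tmp/l').read();f=eval(re.search(r'ft_force: (\[.*?\])',s)[1]);exit(abs(f[0]+1j*f[1])>9)"
E
python3 -m creep '{"xyz":[[-0.1,0.02,0],[-0.1,0.02,0]],"twist":[0,0]}'|bash ok.sh &&
python3 -m creep '{"xyz":[[-0.1,0.02,0],[-0.1,0.02,0]],"twist":[0,0]}'|bash ok.sh &&
python3 -m creep '{"xyz":[[-0.1,0.02,0],[-0.1,0.02,0]],"twist":[0,0]}'|bash ok.sh &&
python3 -m creep '{"xyz":[[-0.1,0.03,0],[-0.1,0.03,0]],"twist":[0,0]}'|bash ok.sh &&
python3 -m creep '{"xyz":[[-0.1,0.03,0],[-0.1,0.03,0]],"twist":[0,0]}'|bash ok.sh &&
python3 -m creep '{"xyz":[[-0.1,0.03,0],[-0.1,0.03,0]],"twist":[0,0]}'|bash ok.sh &&
python3 -m creep '{"xyz":[[-0.1,0.03,0],[-0.1,0.03,0]],"twist":[0,0]}'|bash ok.sh &&
python3 -m creep '{"xyz":[[-0.1,0.04,0],[-0.1,0.04,0]],"twist":[0,0]}'|bash ok.sh &&
python3 -m creep '{"xyz":[[-0.09,0.04,0],[-0.09,0.04,0]],"twist":[0,0]}'|bash ok.sh &&
python3 -m creep '{"xyz":[[-0.09,0.04,0],[-0.09,0.04,0]],"twist":[0,0]}'|bash ok.sh
```

```text
position: [0.5326, -0.0263, 0.0679] ft_force: [4.0, -4.2, 7.2] 
position: [0.5316, -0.026, 0.0679] ft_force: [4.0, -4.1, 6.3] 
position: [0.5306, -0.0259, 0.0679] ft_force: [3.6, -2.8, 7.1] 
position: [0.5296, -0.0255, 0.0678] ft_force: [3.3, -4.2, 7.1] 
position: [0.5286, -0.0253, 0.0678] ft_force: [3.3, -4.3, 6.7] 
position: [0.5276, -0.025, 0.0679] ft_force: [3.6, -3.4, 6.8] 
position: [0.5266, -0.0247, 0.0678] ft_force: [3.1, -3.6, 7.1] 
position: [0.5255, -0.0243, 0.0678] ft_force: [2.6, -4.9, 7.6] 
position: [0.5246, -0.024, 0.0679] ft_force: [4.0, -4.8, 7.0] 
position: [0.5237, -0.0236, 0.0679] ft_force: [2.4, -5.7, 7.8]
```

```bash
python3 -m creep '{"xyz":[[-0.09,0.04,0],[-0.09,0.04,0]],"twist":[0,0]}'|bash ok.sh &&
python3 -m creep '{"xyz":[[-0.09,0.04,0],[-0.09,0.04,0]],"twist":[0,0]}'|bash ok.sh &&
python3 -m creep '{"xyz":[[-0.09,0.04,0],[-0.09,0.04,0]],"twist":[0,0]}'|bash ok.sh &&
python3 -m creep '{"xyz":[[-0.09,0.05,0],[-0.09,0.05,0]],"twist":[0,0]}'|bash ok.sh &&
python3 -m creep '{"xyz":[[-0.09,0.05,0],[-0.09,0.05,0]],"twist":[0,0]}'|bash ok.sh &&
python3 -m creep '{"xyz":[[-0.09,0.05,0],[-0.09,0.05,0]],"twist":[0,0]}'|bash ok.sh &&
python3 -m creep '{"xyz":[[-0.09,0.05,0],[-0.09,0.05,0]],"twist":[0,0]}'|bash ok.sh &&
python3 -m creep '{"xyz":[[-0.09,0.05,0],[-0.09,0.05,0]],"twist":[0,0]}'|bash ok.sh &&
python3 -m creep '{"xyz":[[-0.08,0.05,0],[-0.08,0.05,0]],"twist":[0,0]}'|bash ok.sh &&
python3 -m creep '{"xyz":[[-0.08,0.05,0],[-0.08,0.05,0]],"twist":[0,0]}'|bash ok.sh &&
python3 -m creep '{"xyz":[[-0.08,0.06,0],[-0.08,0.06,0]],"twist":[0,0]}'|bash ok.sh &&
python3 -m creep '{"xyz":[[-0.08,0.06,0],[-0.08,0.06,0]],"twist":[0,0]}'|bash ok.sh
```

```text
position: [0.5228, -0.0233, 0.0678] ft_force: [2.4, -4.9, 7.2] 
position: [0.5219, -0.0229, 0.0678] ft_force: [2.9, -5.1, 7.9] 
position: [0.521, -0.0225, 0.0679] ft_force: [1.8, -5.6, 7.4] 
position: [0.5201, -0.0221, 0.0679] ft_force: [2.1, -6.2, 7.7] 
position: [0.5194, -0.0217, 0.0679] ft_force: [3.8, -6.8, 7.0] 
position: [0.5185, -0.0213, 0.0679] ft_force: [3.6, -7.5, 7.1] 
position: [0.5178, -0.0209, 0.068] ft_force: [3.9, -9.5, 7.4]
```

```bash
sed -i 's/>9)/>12)/' ok.sh
python3 -m creep '{"xyz":[[-0.09,0.05,0],[-0.09,0.05,0],[-0.09,0.05,0]],"twist":[0,0,0]}'|bash ok.sh &&
python3 -m creep '{"xyz":[[-0.08,0.06,0],[-0.08,0.06,0],[-0.08,0.06,0]],"twist":[0,0,0]}'|bash ok.sh
python3 look.py w3; python3 -c "
from kn import *
print(knob(cloud(load('w3_side')),(.5178,-.021)))"
```

```text
position: [0.517, -0.0205, 0.068] ft_force: [4.5, -8.3, 6.8] 
position: [0.5163, -0.02, 0.068] ft_force: [4.6, -10.3, 6.3] 
{'time': np.float64(36.125), 'position': array([ 0.5163, -0.02  ,  0.068 ]), 'tool_rot': array([ 1.4302e+00,  2.7919e+00, -1.9000e-03]), 'ft_force': array([  4.5585, -10.288 ,   6.2518]), 'width': np.float64(0.0188), 'joints': array([-0.1952,  0.3541, -0.3871,  0.8255, -0.0025,  0.7516])}
(array([ 0.5202, -0.0198]), np.int64(56))
```

The knob lags the tool by about 3 mm and tangential force has climbed to 9 N, so the tray is on its stop. I'll ease back, open narrowly (the hub is close), and lift straight up.

```bash
python3 -m creep '{"xyz":[[0.1,-0.06,0],[0.2,-0.12,0],[0.2,-0.12,0]],"twist":[0,0,0]}'|grep ft
python3 -m creep '{"xyz":[[0,0,0],[0,0,0],[0,0,0],[0,0,0]],"twist":[0,0,0,0]}' 0.25
python3 -m creep '{"xyz":[[0,0,2],[0,0,5],[0,0,9],[0,0,12],[-5,-3,14],[-11,-7,14],[-15,-10,14],[-15,-10,14]],"twist":[0,0,0,0,0,0,0,0]}'|grep -E "pos|ft|time"
python3 look.py end
python3 - <<'E'
from kn import *
P=cloud(load('end_side'));print(knob(P,(.519,-.0195)));Q=cloud(load('end_top'))
for n,C in(('side',P),('top',Q)):
    m=(np.hypot(C[...,0]-.546,C[...,1]-.032)<.018)&(C[...,2]>.092)&(C[...,2]<.106);print(n,C[m].mean(0),m.sum())
b=cv2.imread('pics/end_side.png')[110:210,220:332]; a=cv2.imread('pics/end_top.png')[90:210,80:250]
cv2.imwrite('pics/end.png',np.hstack([cv2.resize(b,(400,357),interpolation=2),cv2.resize(a,(400,357),interpolation=2)]))
E
```

```text
ft_force: [-0.5, -6.0, 10.1]
time: 37.5
position: [0.5164, -0.0197, 0.0668]
tool_rot: [-1.431, -2.796, -0.0]
ft_force: [0.6, -0.0, -0.4]
width: 0.032
gripper_force: 0.0
time: 38.5
position: [0.3641, -0.1212, 0.2072]
ft_force: [-0.1, -0.4, 0.6]
{'time': np.float64(38.5), 'position': array([ 0.3641, -0.1212,  0.2072]), 'tool_rot': array([ 1.4375e+00,  2.7932e+00, -6.0000e-04]), 'ft_force': array([-0.0864, -0.3803,  0.6279]), 'width': np.float64(0.0318), 'joints': array([-5.3420e-01,  3.1100e-02, -4.0130e-01,  1.1382e+00, -3.0000e-04,
        4.1640e-01])}
(array([ 0.5194, -0.0225]), np.int64(60))
side [0.545  0.0286 0.0961] 48
top [0.5458 0.0319 0.0998] 109
```

View pics/end.png

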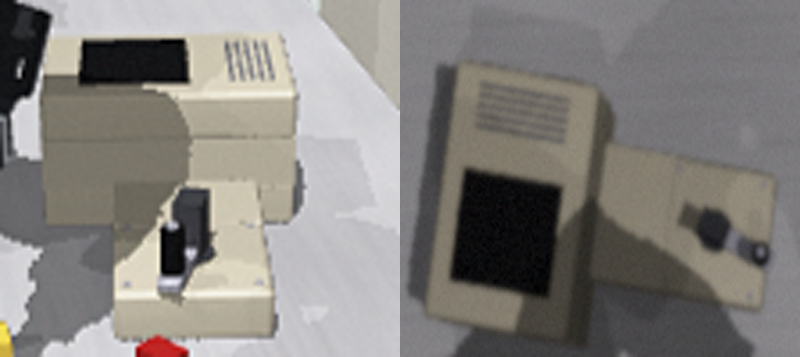

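The crank stands upright and seated: the top view puts the hub top at z 0.0998 on the shaft axis, with the hub at (712,228) and the knob at (760,252). No part of the tray shows past the housing, and the arm is clear.

```bash
python3 -c "
from bench import manip
print(manip.finish_job())"
```

```text
the job is handed in; nothing more can be done
None
```

The crank is seated on the shaft and let go, and I handed the job in at about 39 s without seeing the verdict. I take the tray to be home from the rising resistance at the knob and the count of turns, because neither camera could see the tray panel at the end.

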